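# Raise the blade arm of a sushi roll cutter

### The arm

A 6-joint arm with a two-finger parallel gripper is mounted at the origin on the work surface. World frame = base frame: x ahead of the robot, y to its left, z up, the work surface at z = 0. Lengths are in m, angles in rad, forces in N, time in s.
With the tool pointing down it reaches from about 0.375 to 0.975 m from the base axis. Payload 3.8 kg.
Tool frame: the origin (TCP) lies between the finger pads; the fingertips stand 17 mm ahead of it and the grasp point (between the pads) lies 2 mm behind it; z points along the fingers, y is the line along which they close (so a half turn about z gives the same grasp; the last joint's range is limited). The gripper opens to 88 mm and grips with 3 to 60 N. Pads are 18 mm wide; open, the fingers measure 123 mm over their backs; the gripper's body (75 mm by 187 mm) begins 45 mm behind the grasp point.
Start: joints at [1.071, 0.264, 1.604, -0, 1.274, -0.037], TCP at [0.301, 0.604, 0.256] pointing down, gripper open.
Joint ranges: [-2.63, 2.63], [-0.94, 2.18], [0.31, 2.57], [-1.31, 4.45], [0, 2.66], [-2.55, 2.55]. Speed limits (rad/s): [2.57, 2.57, 3.14, 3.14, 3.14, 3.14].

### API

Orientations are given as a 3x3 rotation matrix whose columns are the frame's x, y, z axes.
In Python, from workcell import bot, jaws, ik, eyes, close_job gives the robot as it stands. Calls block until the motion is done:
- bot.move_ptp(position, orientation): joint-space move of the TCP to a pose.
- bot.move_l(position, rot=None, max_speed=0.15, max_force=None): straight line of the TCP; rot=None keeps the orientation; max_speed is the mean speed in m/s. With max_force (N) it stops when the force on the tool has changed by that much, and returns True; else False.
- bot.move_joints(angles): joint-space move.
- jaws.move_gripper(opening, strength=None): finger opening in m; strength is the grip in N (None keeps the last); returns when the fingers have stopped.
- bot.sleep(seconds).
- ik(position, orientation): joint angles nearest the present ones, or None.
- bot.get_obs(): the state.
- eyes.snapshot(name): name is "scene" or "top" or "wrist"; returns the picture (420x560x3 uint8, blue, green, red); there is no depth.
- eyes.camera_params(name): a dict with "fx", "fy", "cx", "cy" (pixels), "cam_to_world" (4x4, takes a point from camera to world coordinates); the wrist camera has in their place "T_tool_cam" (4x4, takes a point from camera to tool coordinates, whose origin is the TCP and whose axes are the flange's). Camera axes: x right, y down, z forward; pixel columns grow to the right and rows downward; lengths in m; the calibration is good to about 2 mm. A picture is of the moment at which its call begins: read the wrist's pose just before it. camera_params takes no time and is no camera call.
A pose or a line that the arm cannot do raises bot.Unreachable and nothing moves.
- close_job(): hands the job in; it is judged then, once.
Trained networks look in the newest picture that a camera, given by its name, has taken for a name from the list of things; names that differ only in an ending like _2 or _b are one class to them, and where a whole thing is asked for, a point or a joint stands for the part that bears it (a point fixed in the world has none). Each returns a list of dicts, best first, with "conf" (0 to 1); they miss things now and then, are a little off and sometimes report something else, mostly with a low value. They report only what shows in the picture. A call takes as long as a camera call.
- eyes.find_in(camera, target): "at" ([column, row] in pixels, amid what is visible of it).
The state is a dict: "t": time; "joint_pos": joint angles; "joint_velocities": joint speeds; "effort": joint torques, N m; "ee_pos": TCP position; "tool_rot": TCP orientation; "ft_force": force on the tool from outside, world axes, zero at the start; "wrist_torque": the same for the moment, N m; "grip_width": finger opening in m; "gripper_force": force on a finger pad.
Only numpy, scipy, OpenCV 4.12 (cv2) and the standard library are available. Lean on these libraries where they do the work, as an engineer would, in place of code of your own. Each camera call takes 0.05 s, during which the arm holds its last target. There are 200 camera calls.

### The job

The roll in the sushi cutter has been sliced and the pieces must now be got at: push the front handle of the cutter's counterweighted blade arm up and back until the arm passes its balance point, swings over and stays raised on its own, then draw clear. Meet the handle gently and push smoothly, without knocking or shoving it hard, flinging the arm up or letting it fall back; keep off the blades and leave the bottle, bowl and jar around the cutter where they stand.

Things in the scene. Friction and masses are not known exactly. Their poses are not given: they have to be found in the camera images.
- cutter: hand sushi roll cutter, fixed to the bench: stainless base 300 (x) by 260 (y) mm, top 34 mm up, with side brackets and arm rests at y +-105 to 130 mm, up to 121 mm high; origin at the centre of the underside, -x to its front (handle), +x to its rear, z up. A white slotted cradle with a sliced roll, 91 mm high, lies across it 11 to 89 mm in front of the origin. The bench before the base is free.
- pivot (a point): middle of the arm's pivot axis, which runs along the cutter's y; 55 mm behind the cutter's origin, 105 mm above the bench
- handle (a point): centre of the black round grip bar standing up at the arm's front end, moving with the arm: 22 mm thick, 140 mm long along the cutter's y. Arm down: 195 mm in front of the pivot and 95 mm above it (200 mm above the bench), just inside the base's front edge. Two 10 mm stems at +-56 mm along the bar run from it down to the arm's cross-bar; nothing else is within 80 mm of the bar.
- blade_arm (a joint): angle of the blade arm (rad): 0 down on its rests, grows as the handle goes up and back; 1.31 fully raised, its round counterweight on two rubber pads at the rear. Balance point near 0.73: below it the arm drops back, above it it goes on up by itself. Pivot damped (0.5 N m s/rad); pushed slowly it takes at most about 5 N at the handle, less the higher it is.
- sauce_bottle: loose brown sauce bottle, 58 mm in diameter, 165 mm tall, beside the cutter; origin at the centre of its underside
- sauce_bowl: loose small black bowl, 90 mm across, 45 mm tall, beside the cutter; origin at the centre of its underside
- jar: loose clear jar with steel lid, 68 mm in diameter, 95 mm tall, beside the cutter; origin at the centre of its underside
- blade_pack (a point): middle of the set of nine thin upright blades across the arm's frame, which turns with the arm; keep off. With the arm down it lies 105 mm in front of the pivot and 32 mm below it; the set is 86 mm deep (cutter's x), 180 mm wide (y) and 68 mm high; its front is 47 mm further back than the grip bar and over 90 mm below it.

How it is judged:
At the end, for the whole second after the job is handed in: the blade arm stands raised on its own (joint above 1.22 rad, at rest within 0.05 rad/s) and the bottle, bowl and jar are within 15 mm of where they stood (value of joint blade_arm above 1.22 rad and velocity of joint blade_arm between -0.05 and 0.05 rad/s and distance of each of sauce_bottle, sauce_bowl, jar from where it was at the start of the episode below 0.015 m); the robot touches nothing.
It fails at once if the robot touches the blades (contact force between any of the fingers, the arm and blade_arm_c0 above 0.5 N).
It fails at once if the arm is flung up (faster than 2 rad/s) (velocity of joint blade_arm above 2 rad/s).
It fails at once if the arm, once raised past 0.2 rad, is let fall back (faster than 0.6 rad/s) (value of joint blade_arm above 0.2 rad and velocity of joint blade_arm below -0.6 rad/s).
It fails at once if the blade arm is knocked, shoved or squeezed with more than 80 N (contact force between any of the fingers, the arm and blade_arm above 80 N).
It fails at once if the bottle, bowl or jar is knocked, pushed or lifted more than 15 mm (distance of any of sauce_bottle, sauce_bowl, jar from where it was at the start of the episode above 0.015 m).
It also fails if it takes over 38 s, if anything falls off the work surface, if the arm or the gripper's body presses on something with over 40 N, if the wrist force passes 120 N, or if a joint passes its speed limit or range.

## Working session

There is one attempt and no reset: what is moved stays moved. The work goes in short steps, each a Python script; the robot and the scene stay as the last script left them, time stands still between calls to the robot, and variables do not carry over. Pictures are saved under pics/ and viewed, at most 10 in all, crops included, and the job is handed in when it is done.

```bash
mkdir -p pics; ls; python3 - <<'E'
from workcell import bot,jaws,ik,eyes
import cv2,numpy as np
for c in("top","scene"):
    cv2.imwrite(f"pics/{c}0.png",eyes.snapshot(c))
    p=eyes.camera_params(c);print(c,p["fx"],p["cx"],p["cy"],np.round(p["cam_to_world"],3).tolist())
    for n in("cutter","handle","pivot","blade_pack","sauce_bottle","sauce_bowl","jar"):
        print(n,[(np.round(d["at"],1).tolist(),round(d["conf"],2)) for d in eyes.find_in(c,n)[:2]])
print(bot.get_obs()["t"])
E
```

```text
pics
top 498.52761930074513 283.2031273412962 208.70914005772093 [[-0.024, -0.981, 0.193, 0.325], [-0.999, 0.028, 0.02, 0.016], [-0.025, -0.192, -0.981, 1.284], [0.0, 0.0, 0.0, 1.0]]
cutter [([355.0, 201.8], 0.94)]
handle [([362.6, 199.0], 0.7)]
pivot [([351.0, 200.5], 0.96)]
blade_pack [([358.5, 202.5], 0.59)]
sauce_bottle [([436.6, 177.7], 0.61)]
sauce_bowl [([285.4, 265.8], 0.87)]
jar []
scene 515.325082727723 282.82666592516244 206.71211225315443 [[-0.473, 0.693, -0.544, 1.248], [0.881, 0.365, -0.3, 0.404], [-0.009, -0.621, -0.784, 1.116], [0.0, 0.0, 0.0, 1.0]]
cutter [([226.4, 209.0], 0.8)]
handle [([226.4, 187.3], 0.87)]
pivot [([223.1, 211.7], 0.62), ([223.6, 186.6], 0.34)]
blade_pack [([227.2, 188.0], 0.65)]
sauce_bottle [([144.2, 187.7], 0.97)]
sauce_bowl [([309.2, 200.6], 0.74)]
jar [([155.8, 156.8], 0.7), ([229.2, 206.9], 0.61)]
0.8
```

View pics/top0.png

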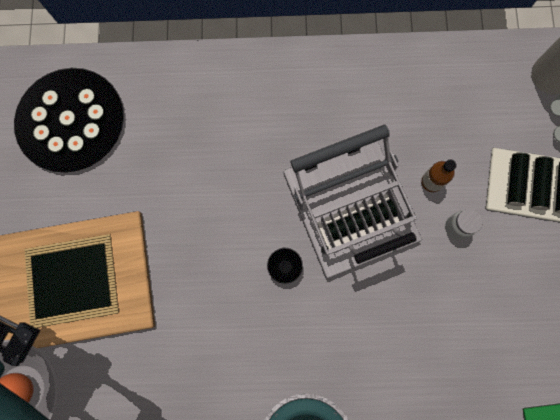

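View pics/scene0.png

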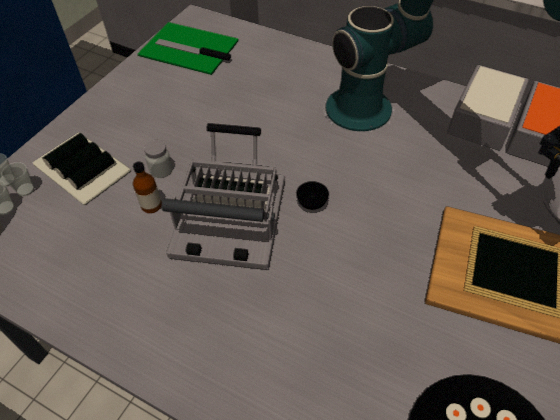

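The views agree. The cutter's front faces the robot, and the grip bar is centred near (386,248) in the top view and (234,130) in the scene view. The counterweight is at the rear, with the bowl to its left and the bottle and jar to its right. Next I'll triangulate the bar and check the reach.

```bash
cat > geo.py <<'E'
import numpy as np
from workcell import bot,jaws,ik,eyes
def ray(c,uv):
    p=eyes.camera_params(c);T=np.array(p["cam_to_world"])
    d=T[:3,:3]@[(uv[0]-p["cx"])/p["fx"],(uv[1]-p["cy"])/p["fy"],1];return T[:3,3],d
def atz(c,uv,z):
    o,d=ray(c,uv);return o+d*(z-o[2])/d[2]
def tri(a,b):
    (o1,d1),(o2,d2)=ray("top",a),ray("scene",b)
    s=np.linalg.lstsq(np.c_[d1,-d2],o2-o1,rcond=None)[0]
    p,q=o1+s[0]*d1,o2+s[1]*d2;return (p+q)/2,np.linalg.norm(p-q)
E
python3 - <<'E'
from geo import *
np.set_printoptions(precision=3,suppress=True)
# bar ends: top left <-> scene right (robot-left end)
L,R=((356,258),(260,132)),((416,240),(209,128))
for a,b in(L,R): print("tri",*tri(a,b),"top@.2",atz("top",a,.2),"scene@.2",atz("scene",b,.2))
for n,uv in dict(cw1=(293,162),cw2=(388,131)).items(): print(n,atz("top",uv,.12))
for n,a,b,z in(("bottle",(441,173),(147,187),.08),("bowl",(285,266),(312,196),.025),("jar",(466,222),(157,160),.05)):
    print(n,atz("top",a,z),atz("scene",b,z))
l,r=[atz("top",a[0],.2) for a in(L,R)]
h=(l+r)/2;y=(l-r)[:2];print("len",np.linalg.norm(y));y/=np.linalg.norm(y);y=np.r_[y,0];x=np.r_[y[1],-y[0],0]
print("h",h,"x",x,"pivot",h+.195*x,"yaw deg",np.degrees(np.arctan2(x[1],x[0])))
piv=h+.195*x;piv[2]=.105
def pose(th,off,s):
    phi=.453+th; rad=-x*np.cos(phi)+np.array([0,0,np.sin(phi)]);p=piv+.217*rad
    pitch=phi+off # tool z angle below horizontal
    z=x*np.cos(pitch)-np.array([0,0,np.sin(pitch)]);ty=s*np.array(x*np.sin(pitch)+np.array([0,0,np.cos(pitch)]))
    return p,np.c_[np.cross(ty,z),ty,z]
for s in(1,-1):
  for off in(-.2,0,.2,.4,.6):
    print(s,off,[None if (q:=ik(*pose(t,off,s))) is None else np.round(q,1).tolist() for t in(0,.65,1.3)])
E
```

```text
tri [ 0.424 -0.115  0.199] 0.003204073388896327 top@.2 [ 0.425 -0.117  0.2  ] scene@.2 [ 0.424 -0.113  0.2  ]
tri [ 0.461 -0.25   0.186] 0.00474288314182559 top@.2 [ 0.46  -0.249  0.2  ] scene@.2 [ 0.472 -0.238  0.2  ]
cw1 [0.668 0.013 0.12 ]
cw2 [ 0.739 -0.22   0.12 ]
bottle [ 0.64  -0.352  0.08 ] [ 0.638 -0.342  0.08 ]
bowl [0.425 0.041 0.025] [0.42  0.04  0.025]
jar [ 0.521 -0.412  0.05 ] [ 0.525 -0.401  0.05 ]
len 0.13675733665350764
h [ 0.442 -0.183  0.2  ] x [0.965 0.261 0.   ] pivot [ 0.631 -0.132  0.2  ] yaw deg 15.127342791164777
1 -0.2 [None, [-0.6, -0.3, 2.2, 0.7, 0.9, -1.2], [-0.2, 0.2, 1.5, 0.0, 1.4, -0.5]]
1 0 [[-1.1, -0.2, 2.6, 1.4, 1.1, -2.3], [-0.5, -0.2, 2.1, 0.4, 1.0, -1.0], [-0.2, 0.3, 1.4, -0.1, 1.6, -0.4]]
1 0.2 [[-1.0, -0.3, 2.5, 1.2, 1.0, -2.0], [-0.4, -0.1, 2.0, 0.2, 1.1, -0.8], [-0.1, 0.5, 1.3, -0.2, 1.8, -0.4]]
1 0.4 [[-0.9, -0.3, 2.4, 0.9, 0.9, -1.7], [-0.4, -0.0, 1.8, 0.0, 1.3, -0.6], [-0.1, 0.6, 1.1, -0.2, 2.0, -0.4]]
1 0.6 [[-0.7, -0.3, 2.3, 0.6, 0.9, -1.3], [-0.3, 0.1, 1.7, -0.1, 1.4, -0.5], [-0.1, 0.7, 1.0, -0.3, 2.1, -0.4]]
-1 -0.2 [None, [-0.6, -0.3, 2.2, 0.7, 0.9, 1.9], None]
-1 0 [[-1.1, -0.2, 2.6, 1.4, 1.1, 0.8], [-0.5, -0.2, 2.1, 0.4, 1.0, 2.2], None]
-1 0.2 [[-1.0, -0.3, 2.5, 1.2, 1.0, 1.1], [-0.4, -0.1, 2.0, 0.2, 1.1, 2.4], None]
-1 0.4 [[-0.9, -0.3, 2.4, 0.9, 0.9, 1.5], [-0.4, -0.0, 1.8, 0.0, 1.3, 2.5], None]
-1 0.6 [[-0.7, -0.3, 2.3, 0.6, 0.9, 1.8], None, None]
```

```bash
cat >> geo.py <<'E'
yaw=np.radians(15.8); x=np.array([np.cos(yaw),np.sin(yaw),0]); UP=np.array([0,0,1.])
piv=np.array([.442,-.183,.105])+.195*x
def pose(th,off,back=0,push=0,r=.217):
    """TCP pose for the bar at arm angle th; push = shift along the tool's closing axis (up/back side positive)"""
    phi=.453+th; p=piv+r*(-x*np.cos(phi)+UP*np.sin(phi)); a=phi+off
    z=x*np.cos(a)-UP*np.sin(a); y=x*np.sin(a)+UP*np.cos(a)
    return p-back*z+push*y, np.c_[np.cross(y,z),y,z]
E
python3 - <<'E'
from geo import *
import cv2
np.set_printoptions(precision=3,suppress=True)
OFF=.5
for b in(.12,.06,0): print(ik(*pose(0,OFF,b)))
p,R=pose(0,OFF,.12); hi=p+[0,0,.1]; print("hi",ik(hi,R),p)
bot.move_l([.301,.604,.40],max_speed=.3)
bot.move_ptp(hi,R); jaws.move_gripper(.065)
bot.move_l(p,max_speed=.2)
cv2.imwrite("pics/w1.png",eyes.snapshot("wrist"))
c=eyes.camera_params("wrist");T=np.array(c["T_tool_cam"]);o=bot.get_obs()
print(o["t"],o["ee_pos"],o["ft_force"])
# predicted bar centre and ends in the wrist image
W=np.eye(4);W[:3,:3]=o["tool_rot"];W[:3,3]=o["ee_pos"];print(c["fx"],c["cx"],c["cy"],T.tolist())
bar=pose(0,OFF)[0]; yb=np.cross(UP,x)
for s in(-.07,0,.07):
    q=np.linalg.inv(W@T)@np.r_[bar+s*yb,1];print("pred",c["fx"]*q[0]/q[2]+c["cx"],c["fy"]*q[1]/q[2]+c["cy"],q[2])
print(eyes.find_in("wrist","handle")[:2])
E
```

```text
[-0.993 -0.461  2.296  0.64   1.182 -1.48 ]
[-0.892 -0.383  2.339  0.672  1.027 -1.479]
[-0.801 -0.281  2.367  0.726  0.875 -1.504]
hi [-0.993 -0.502  2.14   0.604  1.342 -1.36 ] [ 0.375 -0.202  0.298]
5.5083 [ 0.376 -0.203  0.3  ] [0.152 0.194 0.628]
319.65827542400547 277.364623324308 210.04700530937603 [[0.001053470715240511, -0.9574405807644827, -0.28862852337359146, 0.07390039707089055], [0.9999991190085648, 0.0012417260265929159, -0.00046914663639977146, 0.00048141153985020724], [0.0008075775775084228, -0.2886277748620921, 0.9574410453895378, -0.12861806424900576], [0.0, 0.0, 0.0, 1.0]]
pred 275.08286289174237 283.5812597178563 0.2805795004278391
pred 275.08564431515344 207.0556646777592 0.2602405192833225
pred 275.08889735970325 117.55430760905105 0.23990153813880571
[{'at': [322.8, 165.4], 'conf': 0.75}]
```

View pics/w1.png

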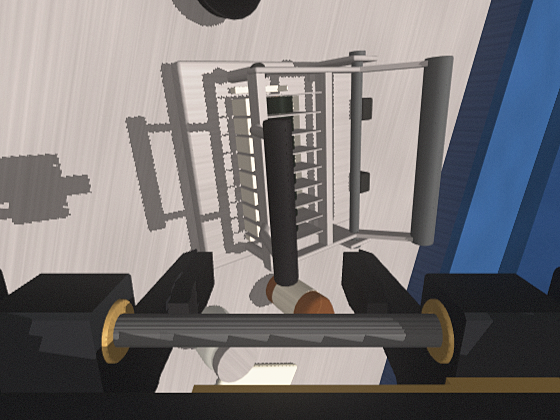

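The wrist view shows the bar from (278,119) to (286,284), against a prediction of (275,117) to (275,284). That means about 6 mm further back and 2.6° more yaw. I'll correct for this, then cage the bar loosely between the fingers and push a first stretch.

```bash
sed -i 's/^yaw=.*; x=/yaw=np.radians(18.4); x=/; s/^piv=.*/piv=np.array([.442,-.183,.105])+.0068*x+.195*x/' geo.py
cat >> geo.py <<'E'
off=lambda t:.5*(1-t/1.3)
E
python3 - <<'E'
from geo import *
import cv2
np.set_printoptions(precision=3,suppress=True)
ths=np.arange(.1,1.31,.1); Q=[ik(*pose(t,off(t))) for t in ths]; print("ok",all(q is not None for q in Q), ik(*pose(1.3,0,.15)))
p,R=pose(0,.5,.1); bot.move_l(p,R,max_speed=.1)
print("hit",bot.move_l(pose(0,.5)[0],max_speed=.08,max_force=6))
f0=bot.get_obs()["ft_force"]
jaws.move_gripper(.038,strength=3)
o=bot.get_obs();print(o["t"],o["ee_pos"],pose(0,.5)[0],o["ft_force"]-f0,o["grip_width"])
for t in(.1,.2):
    h=bot.move_l(*pose(t,off(t)),max_speed=.06,max_force=25);o=bot.get_obs()
    print(t,h,o["t"],o["ft_force"]-f0,o["gripper_force"])
    if h:break
cv2.imwrite("pics/s2.png",eyes.snapshot("scene")[60:300,60:380])
E
```

```text
ok True [-0.139  0.386  1.08  -0.083  1.838 -0.475]
hit False
7.925 [ 0.448 -0.181  0.2  ] [ 0.448 -0.181  0.2  ] [-0.6    0.618  0.928] 0.037687344317402796
0.1 False 8.4333 [-4.994 -1.638 -0.91 ] 2.502453178167343
0.2 False 8.9417 [-5.691 -2.958 -0.   ] 2.364385325427145
```

View pics/s2.png

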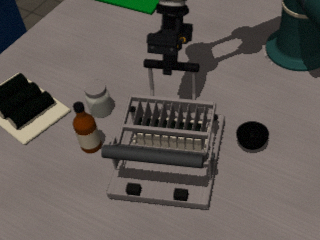

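The bar is caged mid-span at about (170,65) in the crop, and the arm is lifting under a force of about 6 N. I'll carry on round the arc.

```bash
python3 - <<'E'
from geo import *
import cv2
np.set_printoptions(precision=2,suppress=True)
for t in np.r_[.3:1.21:.1,1.28]:
    h=bot.move_l(*pose(t,off(t)),max_speed=.05,max_force=25);o=bot.get_obs()
    print(round(t,2),h,round(o["t"],2),o["ft_force"],round(o["gripper_force"],1))
    if h:break
cv2.imwrite("pics/s3.png",eyes.snapshot("scene")[60:300,60:380])
E
```

```text
0.3 False 9.57 [-4.42 -2.05  1.11] 2.0
0.4 False 10.16 [-2.83  0.02 -0.51] 1.3
0.5 False 10.74 [-1.46 -1.26 -0.11] 0.9
0.6 False 11.32 [-0.65 -0.8   0.07] 0.5
0.7 False 11.91 [-0.05 -0.88  0.31] 0.0
0.8 False 12.49 [ 0.16 -0.03  0.17] 0.0
0.9 False 13.07 [ 1.39 -0.72 -0.04] 0.7
1.0 False 13.66 [ 1.8   0.3  -0.62] 1.0
1.1 False 14.24 [ 2.21  0.6  -1.2 ] 1.3
1.2 False 14.82 [ 2.16  1.37 -0.46] 1.5
1.28 False 15.32 [ 0.29 -0.18  0.95] 0.0
```

View pics/s3.png

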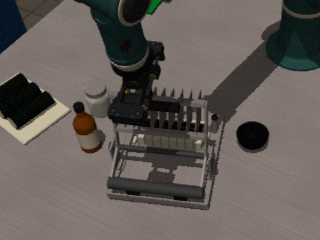

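The force has gone, so the arm is resting on its pads past the balance point. I'll open slightly, back straight out and check.

```bash
python3 - <<'E'
from geo import *
import cv2
np.set_printoptions(precision=2,suppress=True)
jaws.move_gripper(.055)
o=bot.get_obs();z=np.array(o["tool_rot"])[:,2]
print(bot.move_l(np.array(o["ee_pos"])-.12*z,max_speed=.08,max_force=10),bot.get_obs()["ft_force"])
bot.sleep(.5)
cv2.imwrite("pics/s4.png",eyes.snapshot("scene")[60:300,60:380])
print(bot.get_obs()["t"],bot.get_obs()["ee_pos"])
E
```

```text
False [ 0.28 -0.32  0.21]
18.0167 [ 0.69 -0.1   0.44]
```

View pics/s4.png

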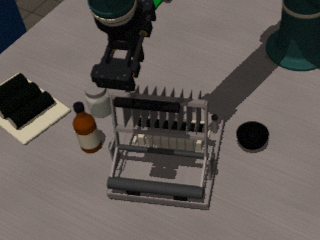

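The arm stands raised on its own, with the bar at about (147,104) in the crop and the counterweight down on its pads. The gripper is clear and the bottle, bowl and jar haven't moved.

```bash
python3 -c "
from workcell import close_job
print(close_job())"
```

```text
the job is handed in; nothing more can be done
None
```

The job is handed in: in the last picture the blade arm stands raised on its own, the gripper is clear, and the bottle, bowl and jar are where they stood. It took about 18 s, and the forces on the tool I read were about 6 N at most; the hand-in call gave no verdict.

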